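Zero the balance and find the full objective canister

ROBOT

A 7-joint arm with a two-finger parallel gripper is mounted at the origin on the work surface. World frame = base frame: x ahead of the robot, y to its left, z up, the work surface at z = 0. Lengths are in m, angles in rad, forces in N, time in s.
With the tool pointing down it reaches from about 0.4 to 0.85 m from the base axis. Payload 4.5 kg.
Tool frame: the origin (TCP) lies midway between the tips of the shut fingers; the grasp point (between the pads) lies grasp_offset behind it (grasp_offset is the distance from the TCP to the grasp point, in m); z points along the fingers, x is the direction in which the jaws open and shut, and the axes are right-handed (so a half turn about z gives the same grasp; the last joint's range is limited). The gripper opens to 85 mm and grips with 20 to 120 N. Pads are 22 mm wide; open, the fingers measure 114 mm over their backs; the gripper's body (76 mm by 85 mm) begins 54 mm behind the grasp point. The pads swing forward as they close: fully open they stand 13 mm farther back than shut.
Start: joints at [1.264, 0.689, -0.195, 1.565, 0.157, 0.902, -0.215], TCP at [0.209, -0.589, 0.231] pointing down, gripper open.
Joint ranges: [-3.01, 3.01], [-0.46, 2.08], [-1.47, 1.51], [0.13, 2.56], [-1, 4.14], [0.04, 2.09], [-2.66, 2.66]. Speed limits (rad/s): [2.57, 2.57, 3.14, 3.14, 3.14, 3.14, 3.14].

INTERFACE

Orientations are given as a unit quaternion [x, y, z, w].
In Python, from workcell import * gives the robot as it stands.
- The arm moves only by the tool servo_tool, never from a script. Its arguments are lists of equal length, an entry for each row: "delta_pos": the shift along the world's x, y, z in cm, a list of three; "roll": the turn about the world's z in rad; "fingers": the closure in counts, from 0 (fully open) to 255 (shut). In form: {"delta_pos": [[x, y, z], ...], "roll": [roll, ...], "fingers": [fingers, ...]}. A call has 1 to 20 rows; each row shifts and turns the commanded pose from where the row before left it; what a row does not reach is not made up. A row lasts 1/12 s, in which the tool goes at most 41.7 mm and 7.16 degrees, less where a joint would pass 70% of its speed; a pose out of reach is approached as far as the arm can. A call is refused whole if a number of a shift passes 4.17 or a number of a turn 0.125, either way. A call with a gripper value outside its range is refused whole. The fingers move at their own pace and stop on an object; "newtons" is the grip in N (left out, the last holds). Time passes only in rows, so rows that do not move let the fingers close. It gives the time, the measured TCP pose, the force and the opening at its end, in the units of the state.
- get_obs(): the state, without advancing time (a new reading comes with each control period).
- read_camera(name): name is "scene" or "top"; returns a dict with "image" (400x640x3 uint8, red, green, blue), "intrinsics" (3x3 intrinsics, pixels), "k1" (the pictures are not rectified: a ray, as slopes to the right and down, at radius r is drawn at 1 + k1 r^2 times it, then the intrinsics apply), "eye" and "orientation" of the camera in the world. Camera axes: x right, y down, z forward; pixel columns grow to the right and rows downward; lengths in m; the calibration is good to about 2 mm. A picture is of the moment at which its call begins. There is no depth.
- job_done(): hands the job in, once; it reports no verdict.
Trained networks look in a picture, given as the dict that the camera call returned (one of the last four; its "shot" number tells which), for a name from the list of things; names that differ only in an ending like _2 or _b are one class to them, and where a whole thing is asked for, a point or a joint stands for the part that bears it (a point fixed in the world has none). Each returns a list of dicts, best first, with "conf" (0 to 1); they miss things now and then, are a little off and sometimes report something else, mostly with a low value. They report only what shows in the picture. A call takes as long as a camera call. They do not tell look-alikes from the thing itself.
- trace(picture, query): "mask" (400x640 bool, what is visible of it) and "xy" ([column, row] in pixels, amid what is visible of it).
- tip_of(picture, query): "xy" ([column, row] in pixels: a listed point, or the origin of a listed thing).
The state is a dict: "time_s": time; "joints": joint angles; "qd": joint speeds; "joint_torque": joint torques, N m; "tool_pos": TCP position; "eef_rot": TCP orientation; "contact_force": force on the tool from outside, world axes, zero at the start; "ft_torque": the same for the moment, N m; "opening": finger opening in m.
Only numpy, scipy, OpenCV 4.12 (cv2) and the standard library are available. Lean on these libraries where they do the work, as an engineer would, in place of code of your own. Each camera call takes 0.05 s, during which the arm holds its last target.

TASK

At the microscope bench, first turn the balance's knob until its pointer reads zero (points at the long, thick mark of the dial) and let go of it. Then find by feel which of the three identical closed metal canisters is the heaviest - it holds the objective to be weighed - and finish while holding it upright and still above the balance's pan, about a hand's breadth (10 cm) clear of it, ready for weighing: the program ends with the canister still in the gripper. Leave the other two standing on their mat or the bench, keep all the canisters upright throughout, and leave the glass dish, the small plastic box and the dropper bottle among them where they are.

Things in the scene. Friction and masses are not known exactly. Their poses are not given: they have to be found in the camera images.
- zero_knob (a joint): angle of the balance's zero knob and its pointer, rad: 0 when the pointer stands at the long, thick zero mark, positive when it has been turned counter-clockwise seen from above. One dial division is 0.26 rad. It has light friction (about 0.04 N m), stays where it is left, and has stops at -2 and +2. The pointer starts 0.5 to 1.35 rad to the positive side
- knob_grip (a point): centre of the knob's upright metal grip bar, on the knob's vertical axis. The bar is 44 mm long, 14 mm thick, 30 mm high, its top 15 mm above this point; 15 mm below is the top of a round skirt of radius 23 mm, over a white dial of radius 47 mm. The frame turns with the knob: the bar lies along x; the black pointer projects towards -x, to 36 mm, and a black line on the bar marks that half; z is up
- balance: bench balance, fixed to the bench: a low grey housing 150 mm (its x) by 240 mm (its y) and 55 mm high; the origin is the centre of its underside. The round pan is at the end towards its -y, the knob with the dial at the end towards its +y, each 65 mm from the middle; the zero mark lies on the -x side of the dial. It stands to the robot's left or right
- pan_top (a point): centre of the top face of the balance's round steel pan, radius 45 mm, 75 mm above the bench; axes parallel to the balance's
- canister_1_mid (a point): one of three identical closed bare-metal canisters with screw lids, an upright cylinder 45 mm in diameter and 76 mm tall; this point is its centre, 38 mm above its underside; z is its long axis, up. The three differ only in weight, which cannot be seen, and the numbers in the names say nothing about it: two weigh about 140 to 230 g each, one about 450 to 580 g. They stand at least 50 mm apart, wall to wall, and the smooth metal can be gripped firmly anywhere round its side
- canister_2_mid (a point): one of three identical closed bare-metal canisters with screw lids, an upright cylinder 45 mm in diameter and 76 mm tall; this point is its centre, 38 mm above its underside; z is its long axis, up. The three differ only in weight, which cannot be seen, and the numbers in the names say nothing about it: two weigh about 140 to 230 g each, one about 450 to 580 g. They stand at least 50 mm apart, wall to wall, and the smooth metal can be gripped firmly anywhere round its side
- canister_3_mid (a point): one of three identical closed bare-metal canisters with screw lids, an upright cylinder 45 mm in diameter and 76 mm tall; this point is its centre, 38 mm above its underside; z is its long axis, up. The three differ only in weight, which cannot be seen, and the numbers in the names say nothing about it: two weigh about 140 to 230 g each, one about 450 to 580 g. They stand at least 50 mm apart, wall to wall, and the smooth metal can be gripped firmly anywhere round its side
- mat: thin dark rubber mat, fixed, 240 mm (its x) by 280 mm (its y), 3 mm thick, on which the canisters stand; origin at the centre of its underside
- dish_mid (a point): bystander on the mat: closed shallow glass dish, 63 mm in diameter, 15 mm high; its centre
- slide_mailer: bystander on the mat: flat white plastic box 80 mm (its x) by 30 mm (its y), 20 mm high; origin at the centre of its underside
- dropper: bystander between the mat and the balance: small amber dropper bottle, 32 mm in diameter, 75 mm tall; origin at the centre of its underside
There are look-alikes about, which are no part of the job. What is shaped like the part that bears canister_3_mid but green is not meant.

How it is judged:
By the outcome, as a careful person would: the job done as asked, in the order asked, and still so for the second after the job is handed in, while the arm keeps its last pose, push and grip.
It also fails if it takes over 72 s, if anything falls off the work surface, if the arm or the gripper's body presses on something with over 40 N, if the wrist force passes 120 N, or if a joint passes its speed limit or range.

## Working session

There is one attempt and no reset: what is moved stays moved. The work goes in short steps, Python scripts to look and compute and a tool call to move; the robot and the scene stay as the last step left them, time stands still between calls to the robot, and variables do not carry over. Pictures are saved under pics/ and viewed, and the job is handed in when it is done.

Besides the shell and the picture viewer there is one more tool, called after ">>>" in YAML: its name, and indented under it one key for each argument. servo_tool: Moves the arm, as the interface text tells. Its arguments: {"type":"object","properties":{"delta_pos":{"type":"array"},"roll":{"type":"array"},"fingers":{"type":"array"},"newtons":{"type":"number"}},"required":["delta_pos","roll","fingers"]}

```bash
ls; mkdir -p pics; python3 - <<'E'
from workcell import *
import cv2
o=get_obs(); print({k:o[k] for k in o})
for n in("scene","top"):
    p=read_camera(n); cv2.imwrite(f"pics/{n}0.png",p["image"][:,:,::-1]); print({k:p[k] for k in p if k!="image"})
E
```

```text
pics
{'time_s': 0.0, 'joints': array([ 1.26378936,  0.69001639, -0.19455246,  1.56641445,  0.15729461,
        0.90251431, -0.21511594]), 'qd': array([ 0.00083745, -0.000966  , -0.00030248,  0.00168085,  0.00023413,
        0.00071538,  0.0004984 ]), 'joint_torque': array([-5.36963421e-05, -5.39603770e+01, -1.26626529e+00, -1.58541656e+01,
        9.11380746e-03,  9.56667558e-03, -1.11589134e-05]), 'tool_pos': array([ 0.20864247, -0.5884074 ,  0.23044606]), 'eef_rot': array([ 8.16805977e-01, -5.76911637e-01, -8.31613215e-04, -5.16559094e-04]), 'contact_force': array([0.60155785, 0.12574407, 0.52609276]), 'ft_torque': array([ 0.00404674,  0.00034873, -0.0079371 ]), 'opening': 0.08523082329147076}
{'intrinsics': array([[380.00869189,   0.        , 325.12699119],
       [  0.        , 380.00869189, 195.97812812],
       [  0.        ,   0.        ,   1.        ]]), 'k1': 0.028591793916227393, 'eye': array([1.00338845, 0.05887938, 0.72583759]), 'orientation': array([ 0.6436558 ,  0.70163824, -0.22072282, -0.21140584]), 'shot': 1}
{'intrinsics': array([[388.87887713,   0.        , 317.45059801],
       [  0.        , 388.87887713, 195.54397004],
       [  0.        ,   0.        ,   1.        ]]), 'k1': -0.029878561037578008, 'eye': array([0.37381404, 0.01984367, 1.00417967]), 'orientation': array([-0.69681285,  0.71216083, -0.06334788,  0.05714754]), 'shot': 2}
```

View pics/scene0.png

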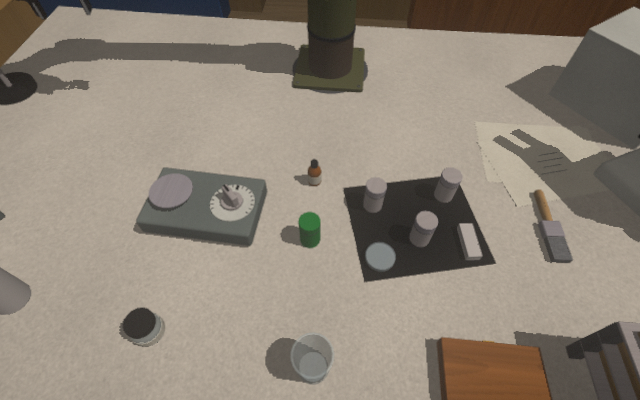

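View pics/top0.png

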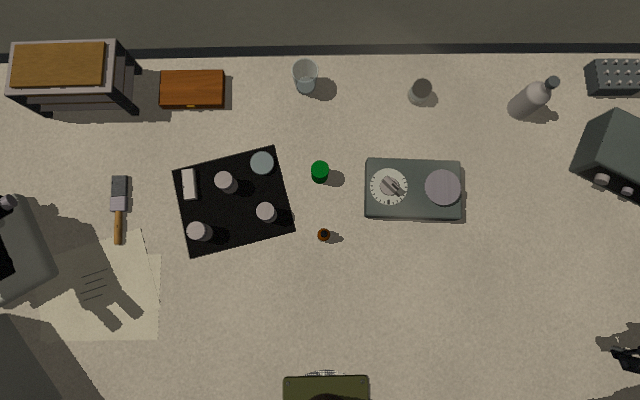

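```bash
cat > h.py <<'E'
from workcell import *
import cv2, numpy as np
from scipy.spatial.transform import Rotation as R
def proj(p,X):
    X=np.atleast_2d(X).astype(float); c=R.from_quat(p["orientation"]).inv().apply(X-p["eye"])
    s=c[:,:2]/c[:,2:]; r2=(s**2).sum(1,keepdims=True); s=s*(1+p["k1"]*r2)
    K=p["intrinsics"]; return s*[K[0,0],K[1,1]]+K[:2,2]
def unproj(p,uv,z):
    K=p["intrinsics"]; d=(np.array(uv,float)-K[:2,2])/[K[0,0],K[1,1]]; s=d.copy()
    for _ in range(20): s=d/(1+p["k1"]*(s@s))
    r=R.from_quat(p["orientation"]).apply([s[0],s[1],1]); e=np.array(p["eye"]); return e+r*(z-e[2])/r[2]
def tri(ps,uvs):
    from scipy.optimize import least_squares
    f=lambda X:np.concatenate([proj(p,X)[0]-u for p,u in zip(ps,uvs)])
    s=least_squares(f,[.5,0,.05]); return s.x,np.abs(s.fun).max()
E
python3 - <<'E'
from h import *
s=read_camera("scene");t=read_camera("top")
print("tcp",proj(s,get_obs()["tool_pos"]),proj(t,get_obs()["tool_pos"]))
zs={"canister_1_mid":.041,"dish_mid":.0105,"slide_mailer":.003,"dropper":0,"knob_grip":None,"pan_top":.075,"balance":0,"mat":0}
zs["knob_grip"]=.085
for q,z in zs.items():
  for n,p in(("s",s),("t",t)):
    for d in tip_of(p,q)[:5]:
      print(q,n,np.round(d["xy"],1),round(d["conf"],2),np.round(unproj(p,d["xy"],z),3))
im=t["image"][120:260,150:480,::-1]
cv2.imwrite("pics/topc.png",cv2.resize(im,None,fx=2.4,fy=2.4,interpolation=cv2.INTER_CUBIC))
cv2.imwrite("pics/knob.png",np.hstack([cv2.resize(t["image"][150:225,355:475,::-1],None,fx=4,fy=4,interpolation=cv2.INTER_CUBIC)[:, :400],cv2.resize(s["image"][165:240,190:290,::-1],None,fx=4,fy=4,interpolation=cv2.INTER_CUBIC)]))
E
```

```text
tcp [[69.71599451 20.24898632]] [[628.29880412 339.65431794]]
canister_1_mid s [423.4 230.4] 0.85 [0.584 0.239 0.041]
canister_1_mid t [225.8 184.1] 0.64 [0.574 0.24  0.041]
dish_mid s [378.3 253.8] 0.57 [0.63  0.149 0.01 ]
dish_mid t [260.1 160.6] 0.92 [0.641 0.158 0.01 ]
slide_mailer s [468.9 244.9] 0.73 [0.588 0.343 0.003]
slide_mailer t [190.5 182.2] 0.86 [0.589 0.342 0.003]
slide_mailer t [261.6 160.9] 0.63 [0.643 0.155 0.003]
dropper s [312.8 178.1] 0.71 [ 0.434 -0.009  0.   ]
dropper t [323.4 233.9] 0.73 [ 0.446 -0.004  0.   ]
dropper t [263.4 162.7] 0.43 [0.638 0.151 0.   ]
knob_grip s [231.  195.5] 0.96 [ 0.562 -0.164  0.085]
knob_grip t [389.7 183.5] 0.61 [ 0.558 -0.165  0.085]
pan_top s [172.3 188.7] 0.98 [ 0.549 -0.294  0.075]
pan_top t [443.5 187.2] 0.92 [ 0.548 -0.299  0.075]
balance s [207.9 214.4] 0.69 [ 0.56  -0.234  0.   ]
balance t [406. 193.] 0.95 [ 0.549 -0.224  0.   ]
mat s [412.7 225.7] 0.78 [0.548 0.226 0.   ]
mat t [232.1 199.2] 0.86 [0.542 0.232 0.   ]
```

View pics/topc.png

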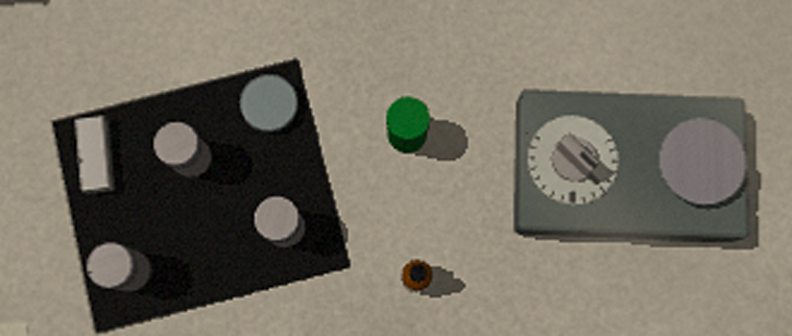

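View pics/knob.png

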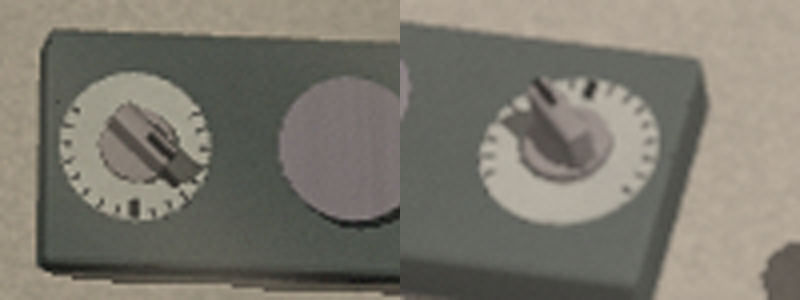

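```bash
python3 - <<'E'
from h import *
s=read_camera("scene");t=read_camera("top")
for q in("knob_grip","pan_top"):
  a=tip_of(s,q)[0]["xy"];b=tip_of(t,q)[0]["xy"]; print(q,tri([s,t],[a,b]))
def rect(p,z,c,h,n):
  g=np.array([[c[0]+h-2*h*i/n,c[1]+h-2*h*j/n,z] for i in range(n) for j in range(n)])
  m=proj(p,g).astype(np.float32).reshape(n,n,2)
  return cv2.remap(p["image"][:,:,::-1].copy(),m[...,0],m[...,1],cv2.INTER_CUBIC)
c=(.56,-.165)
A=rect(t,.057,c,.06,400);B=rect(s,.057,c,.06,400)
cv2.imwrite("pics/rect.png",np.hstack([A,B]))
cv2.imwrite("pics/rect2.png",np.hstack([rect(t,.055,(.555,-.23),.14,400),rect(s,.055,(.555,-.23),.14,400)]))
for n,p in(("s",s),("t",t)):
  for d in trace(p,"canister_1_mid"):
    m=d["mask"].astype(np.uint8);print(n,np.round(d["xy"],1),round(d["conf"],2),m.sum())
E
```

```text
knob_grip (array([ 0.55566343, -0.16886903,  0.07220415]), np.float64(0.0889901977505474))
pan_top (array([ 0.54534446, -0.3008292 ,  0.07200142]), np.float64(0.8706858557358146))
s [421.4 226.7] 0.87 715
t [226.6 180.5] 0.61 407
t [412.3 190. ] 0.28 5827
```

View pics/rect.png

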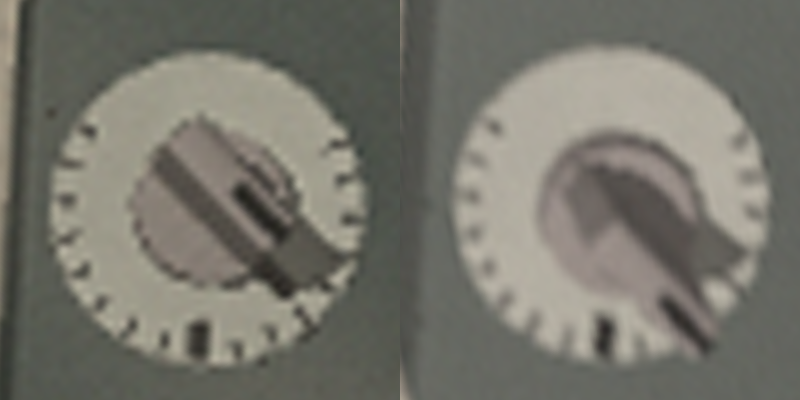

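View pics/rect2.png

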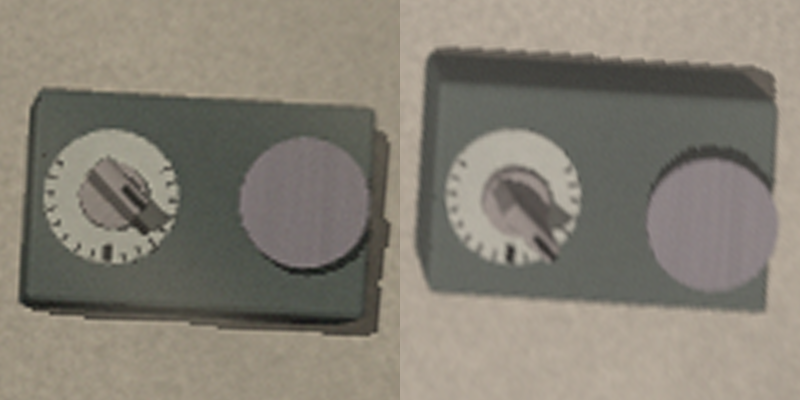

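```bash
python3 - <<'E'
from h import *
s=read_camera("scene");t=read_camera("top")
print(grasp_offset if "grasp_offset" in globals() else "no")
def rect(p,z,c,h,n):
  g=np.array([[c[0]+h-2*h*i/n,c[1]+h-2*h*j/n,z] for i in range(n) for j in range(n)])
  m=proj(p,g).astype(np.float32).reshape(n,n,2)
  return cv2.remap(p["image"][:,:,::-1].copy(),m[...,0],m[...,1],cv2.INTER_CUBIC)
C=[unproj(t,u,.079) for u in((224,180),(266,211),(196,231))]
rows=[]
for c in C:
  print(np.round(c,3))
  r=[]
  for p in(t,s):
    im=rect(p,.079,c,.05,260); r.append(im)
    cs=cv2.HoughCircles(cv2.GaussianBlur(cv2.cvtColor(im,cv2.COLOR_BGR2GRAY),(5,5),0),cv2.HOUGH_GRADIENT,1.5,40,param1=80,param2=10,minRadius=52,maxRadius=65)
    if cs is not None:
      u,v,rad=cs[0][0]; print("  ",np.round([c[0]+.05-v*.1/260,c[1]+.05-u*.1/260],4),rad*.1/260)
      cv2.circle(im,(int(u),int(v)),int(rad),(0,0,255),1)
  rows.append(np.vstack(r))
cv2.imwrite("pics/can.png",np.hstack(rows))
E
```

```text
0.0187
[0.576 0.236 0.079]
   [0.5781 0.2403] 0.021615386
   [0.581  0.2375] 0.022076923
[0.498 0.134 0.079]
   [0.5    0.1376] 0.021788463
   [0.504  0.1359] 0.021442309
[0.454 0.301 0.079]
   [0.4566 0.3037] 0.021961538
   [0.4607 0.2997] 0.020346155
```

View pics/can.png

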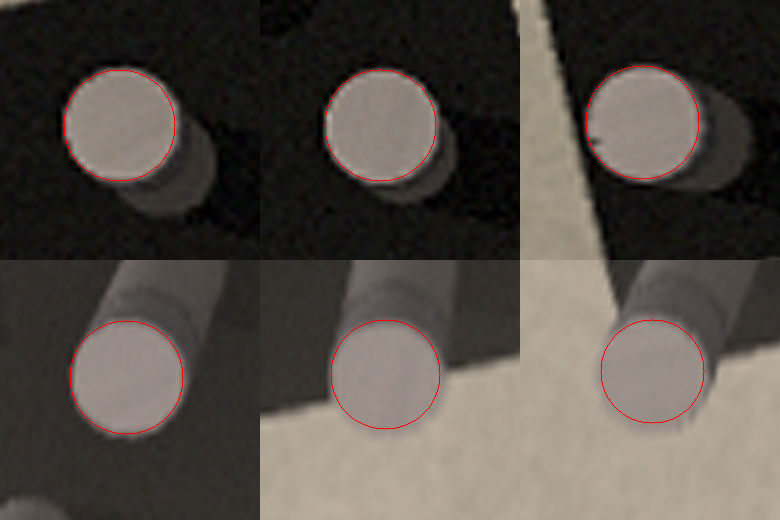

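>>> servo_tool:
  delta_pos:
    - [1.0,1.2,0]
    - [1.94,2.33,-0.4]
    - [1.94,2.33,-0.4]
    - [1.94,2.33,-0.4]
    - [1.94,2.33,-0.4]
    - [1.94,2.33,-0.4]
    - [1.94,2.33,-0.4]
    - [1.94,2.33,-0.4]
    - [1.94,2.33,-0.4]
    - [1.94,2.33,-0.4]
    - [1.94,2.33,-0.4]
    - [1.94,2.33,-0.4]
    - [1.94,2.33,-0.4]
    - [1.94,2.33,-0.4]
    - [1.94,2.33,-0.4]
    - [1.94,2.33,-0.4]
    - [1.94,2.33,-0.4]
    - [1.94,2.33,-0.4]
    - [1.0,1.2,-0.4]
    - [0,0,0]
  roll: [0.02,0.023,0.023,0.023,0.023,0.023,0.023,0.023,0.023,0.023,0.023,0.023,0.023,0.023,0.023,0.023,0.023,0.023,0,0]
  fingers: [60,60,60,60,60,60,60,60,60,60,60,60,60,60,60,60,60,60,60,60]
  newtons: 20

```text
time_s: 3.17
tool_pos: [0.5616, -0.1618, 0.1589]
eef_rot: [0.919, -0.394, 0.0, -0.003]
contact_force: [0.0, 0.5, -0.2]
opening: 0.0653
```

```bash
python3 - <<'E'
from h import *
s=read_camera("scene");t=read_camera("top");o=get_obs();print(o["joints"],o["tool_pos"],o["contact_force"])
cv2.imwrite("pics/a.png",np.hstack([cv2.resize(p["image"][v:v+100,u:u+100,::-1],None,fx=4,fy=4,interpolation=cv2.INTER_CUBIC) for p,u,v in((t,345,130),(s,190,120))]))
E
```

```text
[ 0.33260913  0.73049321 -0.20686901  1.76336218  0.22172335  0.67130475
 -0.8134759 ] [ 0.55848278 -0.16742804  0.15922878] [-0.63854469 -0.20221228 -0.32227587]
```

View pics/a.png

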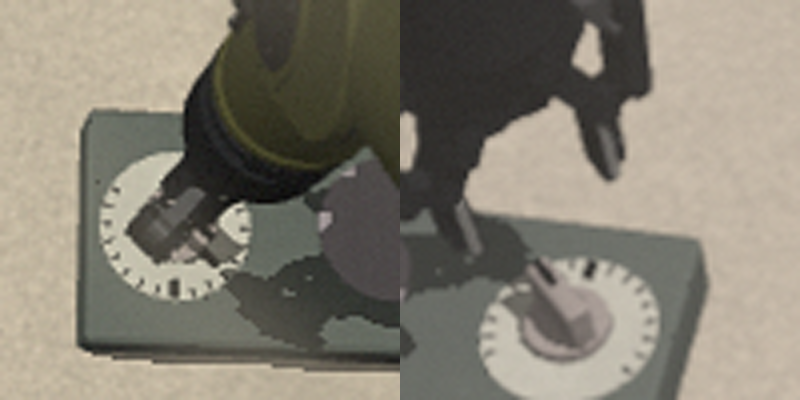

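>>> servo_tool:
  delta_pos:
    - [0,0,-1.5]
    - [0,0,-1.8]
    - [0,0,-1.8]
    - [0,0,-1.5]
    - [0,0,-1.2]
    - [0,0,-0.8]
    - [0,0,0]
    - [0,0,0]
  roll: [0,0,0,0,0,0,0,0]
  fingers: [60,60,60,60,60,60,60,60]

```text
time_s: 3.93
tool_pos: [0.5585, -0.1694, 0.0734]
eef_rot: [0.917, -0.398, -0.0, 0.0]
contact_force: [0.1, -0.6, 1.6]
opening: 0.0652
```

>>> servo_tool:
  delta_pos:
    - [0,0,0]
    - [0,0,0]
    - [0,0,0]
    - [0,0,0]
    - [0,0,0]
    - [0,0,0]
    - [0,0,0]
    - [0,0,0]
    - [0,0,0]
    - [0,0,0]
  roll: [0,0,0,0,0,0,0,0,0,0]
  fingers: [120,160,200,255,255,255,255,255,255,255]
  newtons: 20

```text
time_s: 4.77
tool_pos: [0.5584, -0.1683, 0.074]
eef_rot: [0.917, -0.398, -0.0, -0.0]
contact_force: [-2.3, 1.7, 6.3]
opening: 0.0134
```

>>> servo_tool:
  delta_pos:
    - [0,0,0]
    - [0,0,0]
    - [0,0,0]
    - [0,0,0]
    - [0,0,0]
    - [0,0,0]
    - [0,0,0]
    - [0,0,0]
    - [0,0,0]
    - [0,0,0]
    - [0,0,0]
    - [0,0,0]
    - [0,0,0]
  roll: [-0.05,-0.08,-0.08,-0.08,-0.08,-0.08,-0.08,-0.08,-0.08,-0.08,-0.04,0,0]
  fingers: [255,255,255,255,255,255,255,255,255,255,255,255,255]

```text
time_s: 5.85
tool_pos: [0.5584, -0.1684, 0.074]
eef_rot: [-0.686, 0.727, 0.0, -0.0]
contact_force: [-2.0, 1.3, 5.9]
opening: 0.0135
```

```bash
python3 - <<'E'
from h import *
o=get_obs();print(o["joints"],o["tool_pos"],o["contact_force"],o["ft_torque"],2*np.arctan2(o["eef_rot"][1],o["eef_rot"][0]))
E
```

```text
[ 0.19563519  0.85921104  0.03210139  1.81710714 -0.05465927  0.46683046
 -1.36333925] [ 0.55836397 -0.1684225   0.07397257] [-2.03721206  1.25029336  5.92714942] [ 0.21209544  0.44557206 -0.06696154] 4.654405734347364
```

>>> servo_tool:
  delta_pos:
    - [0,0,0]
    - [0,0,0]
    - [0,0,0]
    - [0,0,0]
    - [0,0,0]
    - [0,0,2]
    - [0,0,3]
    - [0,0,3]
    - [0,2,2]
    - [0,3,1]
    - [0,3,0]
    - [0,3,0]
    - [0,2,0]
    - [0,0,0]
    - [0,0,0]
  roll: [0,0,0,0,0,0,0,0,0,0,0,0,0,0,0]
  fingers: [60,60,60,60,60,60,60,60,0,0,0,0,0,0,0]

```text
time_s: 7.1
tool_pos: [0.5587, -0.0374, 0.1833]
eef_rot: [-0.687, 0.726, 0.0, 0.0]
contact_force: [-0.0, -0.6, -0.8]
opening: 0.0855
```

```bash
cat >> h.py <<'E'
def rect(p,z,c,h,n):
  g=np.array([[c[0]+h-2*h*i/n,c[1]+h-2*h*j/n,z] for i in range(n) for j in range(n)])
  m=proj(p,g).astype(np.float32).reshape(n,n,2)
  return cv2.remap(p["image"][:,:,::-1].copy(),m[...,0],m[...,1],cv2.INTER_CUBIC)
E
python3 - <<'E'
from h import *
s=read_camera("scene");t=read_camera("top")
c=(.558,-.168)
cv2.imwrite("pics/rectb.png",np.hstack([rect(t,.057,c,.06,400),rect(s,.057,c,.06,400)]))
E
```

```text
(no output)
```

View pics/rectb.png

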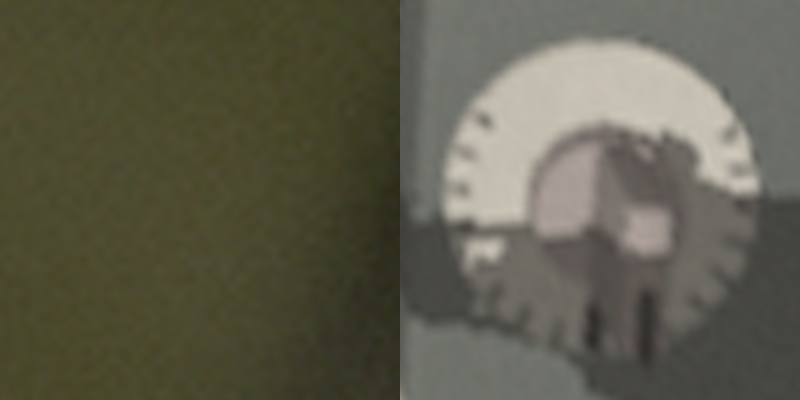

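>>> servo_tool:
  delta_pos:
    - [-0.47,1.2,0]
    - [-0.8,2.5,-0.3]
    - [-0.8,2.5,-0.4]
    - [-0.8,2.5,-0.4]
    - [-0.8,2.5,-0.4]
    - [-0.8,2.5,-0.4]
    - [-0.8,2.5,-0.4]
    - [-0.4,1.24,0]
    - [0,0,0]
    - [0,0,0]
    - [0,0,0]
  roll: [0,0,0,0,0,0,0,0,0,0,0]
  fingers: [0,0,0,0,0,0,0,0,0,0,0]

```text
time_s: 8.12
tool_pos: [0.5025, 0.1337, 0.1605]
eef_rot: [-0.685, 0.728, -0.001, -0.0]
contact_force: [-0.5, -0.8, -0.3]
opening: 0.0853
```

```bash
python3 - <<'E'
from h import *
s=read_camera("scene");t=read_camera("top");o=get_obs();print(o["joints"],o["tool_pos"],o["contact_force"])
c=(.558,-.168)
cv2.imwrite("pics/rectc.png",np.hstack([rect(t,.057,c,.06,400),rect(s,.057,c,.06,400)]))
cv2.imwrite("pics/c.png",s["image"][:,:,::-1])
E
```

```text
[-0.41591173  0.66361869  0.10899586  1.96084792 -0.13205648  0.52349501
 -1.84749979] [0.50262647 0.13347713 0.16049877] [-0.38224296  0.20901073 -1.21824109]
```

View pics/rectc.png

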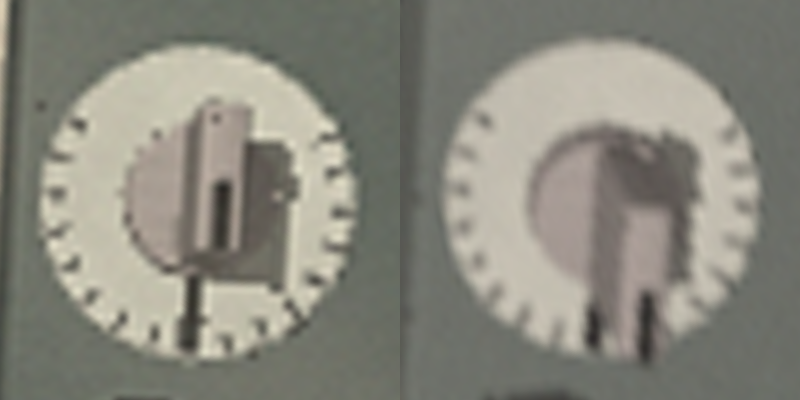

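View pics/c.png

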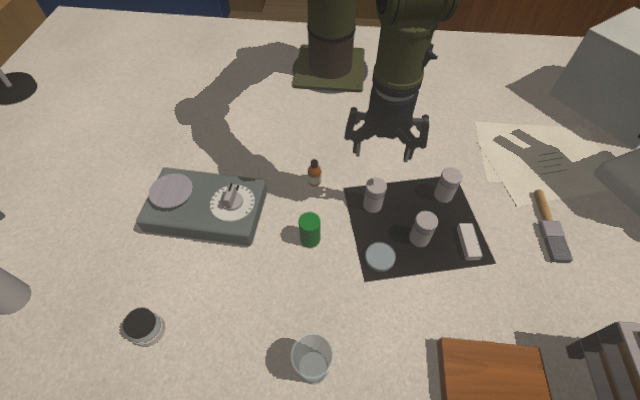

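>>> servo_tool:
  delta_pos:
    - [0,0.35,-1.5]
    - [0,0,-2.3]
    - [0,0,-2.3]
    - [0,0,-2.3]
    - [0,0,-2]
    - [0,0,-1.5]
    - [0,0,-0.9]
    - [0,0,0]
    - [0,0,0]
    - [0,0,0]
  roll: [0,0,0,0,0,0,0,0,0,0]
  fingers: [0,0,0,0,0,0,0,0,0,0]

```text
time_s: 9.05
tool_pos: [0.5028, 0.1386, 0.0332]
eef_rot: [-0.686, 0.728, -0.0, 0.001]
contact_force: [-0.0, 0.4, 0.5]
opening: 0.0855
```

>>> servo_tool:
  delta_pos:
    - [0,0,0]
    - [0,0,0]
    - [0,0,0]
    - [0,0,0]
    - [0,0,0]
    - [0,0,0]
    - [0,0,0]
    - [0,0,0]
    - [0,0,0]
  roll: [0,0,0,0,0,0,0,0,0]
  fingers: [60,80,100,255,255,255,255,255,255]
  newtons: 40

```text
time_s: 9.8
tool_pos: [0.5023, 0.1386, 0.033]
eef_rot: [-0.686, 0.727, -0.0, 0.0]
contact_force: [-0.1, -0.7, 6.3]
opening: 0.043
```

>>> servo_tool:
  delta_pos:
    - [0,0,0.3]
    - [0,0,0.7]
    - [0,0,0.7]
    - [0,0,0.7]
    - [0,0,0.4]
    - [0,0,0.2]
    - [0,0,0]
    - [0,0,0]
    - [0,0,0]
    - [0,0,0]
    - [0,0,0]
  roll: [0,0,0,0,0,0,0,0,0,0,0]
  fingers: [255,255,255,255,255,255,255,255,255,255,255]
  newtons: 40

```text
time_s: 10.72
tool_pos: [0.5018, 0.1388, 0.062]
eef_rot: [-0.686, 0.727, 0.0, -0.0]
contact_force: [-0.2, -0.4, -2.1]
opening: 0.0433
```

```bash
python3 - <<'E'
from h import *
for i in range(6):
  o=get_obs();print(o["tool_pos"],o["contact_force"],o["joint_torque"][[1,3]]); p=read_camera("scene")
cv2.imwrite("pics/d.png",cv2.resize(p["image"][100:300,280:520,::-1],None,fx=3,fy=3))
E
```

```text
[0.50183977 0.13883465 0.06202294] [-0.21326098 -0.38201898 -2.10646963] [-51.40106678  -6.13338724]
[0.50188948 0.13887158 0.06207277] [ 0.00529045 -0.36357019 -2.55640256] [-51.36800051  -6.13083109]
[0.50189709 0.13887447 0.0621198 ] [-0.26022775  0.20652578 -2.40622793] [-51.34324908  -6.13108009]
[0.50192594 0.13889343 0.06213663] [ 0.29875627  0.7766002  -1.7056717 ] [-51.3282001   -6.13260314]
[0.50195016 0.13889922 0.0621817 ] [-0.11880529 -0.10230769 -1.61181148] [-51.31919861  -6.13449991]
[0.50199296 0.13888268 0.06223189] [-0.23555445 -0.28997889 -1.99188671] [-51.31444573  -6.13696754]
```

View pics/d.png

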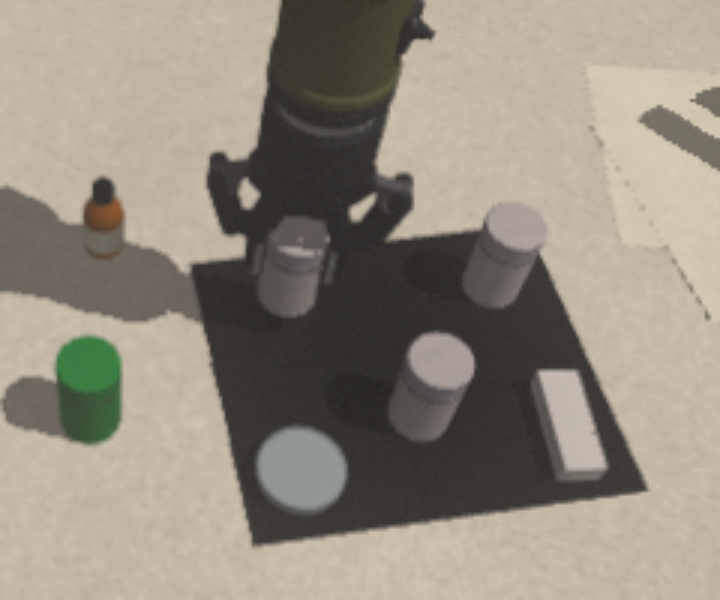

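>>> servo_tool:
  delta_pos:
    - [0,0,-0.5]
    - [0,0,-0.8]
    - [0,0,-0.7]
    - [0,0,-0.4]
    - [0,0,-0.3]
    - [0,0,-0.2]
    - [0,0,-0.08]
    - [0,0,0]
    - [0,0,0]
    - [0,0,0]
  roll: [0,0,0,0,0,0,0,0,0,0]
  fingers: [255,255,255,255,255,255,255,255,255,255]

```text
time_s: 11.85
tool_pos: [0.5016, 0.1388, 0.033]
eef_rot: [-0.686, 0.727, 0.0, -0.0]
contact_force: [-1.2, -0.7, 5.6]
opening: 0.0433
```

>>> servo_tool:
  delta_pos:
    - [0,0,0]
    - [0,0,0]
    - [0,0,0]
    - [0,0,0]
    - [0,0,0]
    - [0,0,0]
    - [0,0,1]
    - [0,0,2]
    - [0,0,3]
    - [0,0,3]
    - [0,0,2]
    - [0,0,1]
    - [0,0,0]
  roll: [0,0,0,0,0,0,0,0,0,0,0,0,0]
  fingers: [150,100,50,0,0,0,0,0,0,0,0,0,0]

```text
time_s: 12.93
tool_pos: [0.5034, 0.1393, 0.1549]
eef_rot: [-0.686, 0.727, -0.001, 0.002]
contact_force: [0.7, 0.1, -0.2]
opening: 0.0857
```

>>> servo_tool:
  delta_pos:
    - [0.7,1.0,0]
    - [1.4,1.9,0]
    - [1.4,1.9,0]
    - [1.4,1.9,0]
    - [1.4,1.9,0]
    - [1.0,1.2,0]
    - [0.4,0.4,0]
    - [0,0,0]
    - [0,0,0]
    - [0,0,0]
    - [0,0,0]
  roll: [0,0,0,0,0,0,0,0,0,0,0]
  fingers: [0,0,0,0,0,0,0,0,0,0,0]

```text
time_s: 13.85
tool_pos: [0.5783, 0.2393, 0.1523]
eef_rot: [-0.686, 0.728, -0.0, -0.001]
contact_force: [1.0, 1.3, -0.8]
opening: 0.0852
```

```bash
python3 - <<'E'
from h import *
p=read_camera("scene");o=get_obs();print(o["tool_pos"],o["joints"],o["opening"])
cv2.imwrite("pics/e.png",cv2.resize(p["image"][100:300,280:520,::-1],None,fx=3,fy=3))
E
```

```text
[0.57850327 0.23962706 0.15246352] [-0.5440096   0.79112005  0.14151057  1.64363747 -0.1522296   0.71882197
 -1.95947594] 0.08525371219862775
```

View pics/e.png

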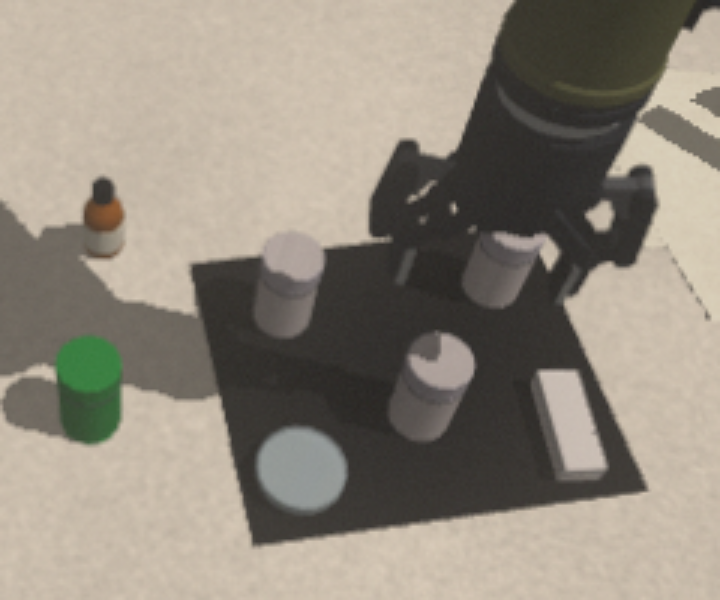

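B stands upright back in place. Now descending on A, z −12.

>>> servo_tool:
  delta_pos:
    - [0,0,-1.5]
    - [0,0,-2.1]
    - [0,0,-2.1]
    - [0,0,-2.1]
    - [0,0,-2]
    - [0,0,-1.4]
    - [0,0,-0.8]
    - [0,0,0]
    - [0,0,0]
    - [0,0,0]
  roll: [0,0,0,0,0,0,0,0,0,0]
  fingers: [0,0,0,0,0,0,0,0,0,0]

```text
time_s: 14.73
tool_pos: [0.5799, 0.2411, 0.0336]
eef_rot: [-0.686, 0.727, -0.0, 0.001]
contact_force: [0.8, 0.9, -0.3]
opening: 0.0856
```

>>> servo_tool:
  delta_pos:
    - [0,0,0]
    - [0,0,0]
    - [0,0,0]
    - [0,0,0]
    - [0,0,0]
    - [0,0,0]
    - [0,0,0]
    - [0,0,0]
    - [0,0,0]
  roll: [0,0,0,0,0,0,0,0,0]
  fingers: [60,80,100,255,255,255,255,255,255]
  newtons: 40

```text
time_s: 15.48
tool_pos: [0.5794, 0.2407, 0.0332]
eef_rot: [-0.686, 0.727, -0.0, 0.0]
contact_force: [-1.1, -1.6, 5.4]
opening: 0.043
```

>>> servo_tool:
  delta_pos:
    - [0,0,0.3]
    - [0,0,0.7]
    - [0,0,0.7]
    - [0,0,0.7]
    - [0,0,0.4]
    - [0,0,0.2]
    - [0,0,0]
    - [0,0,0]
    - [0,0,0]
    - [0,0,0]
    - [0,0,0]
  roll: [0,0,0,0,0,0,0,0,0,0,0]
  fingers: [255,255,255,255,255,255,255,255,255,255,255]
  newtons: 60

```text
time_s: 16.4
tool_pos: [0.5788, 0.2408, 0.0622]
eef_rot: [-0.686, 0.727, 0.0, -0.0]
contact_force: [0.4, -0.6, -0.6]
opening: 0.0425
```

```bash
python3 - <<'E'
from h import *
for i in range(6):
  o=get_obs();print(o["tool_pos"],o["contact_force"]); p=read_camera("scene")
cv2.imwrite("pics/f.png",cv2.resize(p["image"][100:300,280:520,::-1],None,fx=3,fy=3))
E
```

```text
[0.57883375 0.24080693 0.06217628] [ 0.39032813 -0.58125885 -0.62019741]
[0.57884218 0.24087187 0.06221645] [-0.51598155  0.04652462 -1.56940154]
[0.57891519 0.24086642 0.06230662] [-0.37570512 -0.31896661 -1.93265897]
[0.5789176  0.24090154 0.06233629] [ 0.62400426 -0.94402892 -1.80403411]
[0.57898698 0.24088334 0.06237428] [ 0.77324579 -0.57193543 -1.68422605]
[0.57898877 0.24089584 0.06239854] [-0.39331226  0.45809291 -1.12332124]
```

View pics/f.png

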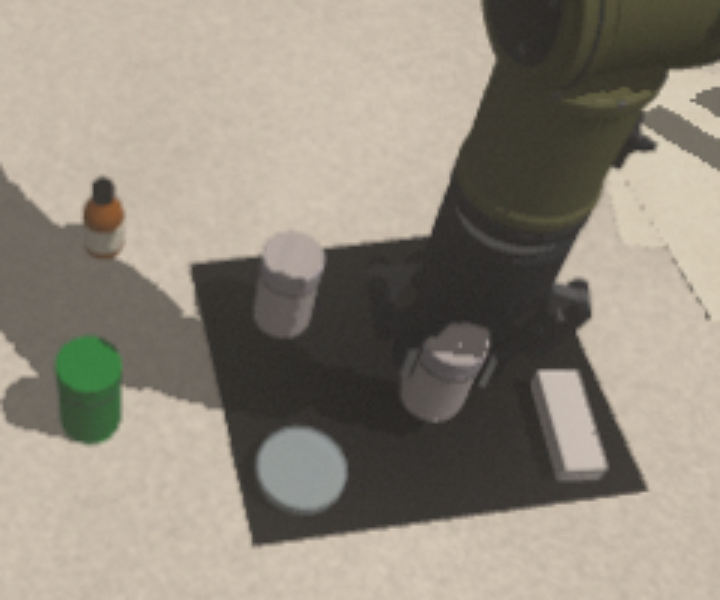

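>>> servo_tool:
  delta_pos:
    - [0,0,-0.5]
    - [0,0,-0.8]
    - [0,0,-0.7]
    - [0,0,-0.4]
    - [0,0,-0.3]
    - [0,0,-0.2]
    - [0,0,-0.08]
    - [0,0,0]
    - [0,0,0]
    - [0,0,0]
  roll: [0,0,0,0,0,0,0,0,0,0]
  fingers: [255,255,255,255,255,255,255,255,255,255]

```text
time_s: 17.53
tool_pos: [0.5785, 0.2407, 0.0334]
eef_rot: [-0.686, 0.727, 0.0, -0.0]
contact_force: [-2.8, -0.9, 5.7]
opening: 0.0428
```

>>> servo_tool:
  delta_pos:
    - [0,0,0]
    - [0,0,0]
    - [0,0,0]
    - [0,0,0]
    - [0,0,0]
    - [0,0,0]
    - [0,0,1]
    - [0,0,2]
    - [0,0,3]
    - [0,0,3]
    - [0,0,2]
    - [0,0,1]
    - [0,0,0]
  roll: [0,0,0,0,0,0,0,0,0,0,0,0,0]
  fingers: [150,100,50,0,0,0,0,0,0,0,0,0,0]

```text
time_s: 18.62
tool_pos: [0.5807, 0.2415, 0.1557]
eef_rot: [-0.686, 0.727, -0.001, 0.003]
contact_force: [-1.7, -0.0, -0.5]
opening: 0.0854
```

>>> servo_tool:
  delta_pos:
    - [-1.0,0.5,0]
    - [-2,1,0]
    - [-2,1,0]
    - [-2,1,0]
    - [-2,1,0]
    - [-2,1,0]
    - [-1.0,0.5,0]
    - [0,0,0]
    - [0,0,0]
    - [0,0,0]
    - [0,0,0]
    - [0,0,0]
  roll: [0,0,0,0,0,0,0,0,0,0,0,0]
  fingers: [0,0,0,0,0,0,0,0,0,0,0,0]

```text
time_s: 19.62
tool_pos: [0.4603, 0.3, 0.1527]
eef_rot: [-0.685, 0.728, -0.0, 0.0]
contact_force: [0.3, -0.1, 0.1]
opening: 0.0852
```

```bash
python3 - <<'E'
from h import *
p=read_camera("scene");o=get_obs();print(o["tool_pos"],o["joints"],o["opening"])
cv2.imwrite("pics/g.png",cv2.resize(p["image"][100:300,280:520,::-1],None,fx=3,fy=3))
E
```

```text
[0.46009379 0.30012187 0.1526766 ] [-0.75443937  0.70828898  0.15438059  1.88279369 -0.18693968  0.56390949
 -2.10919217] 0.08546390271148836
```

View pics/g.png

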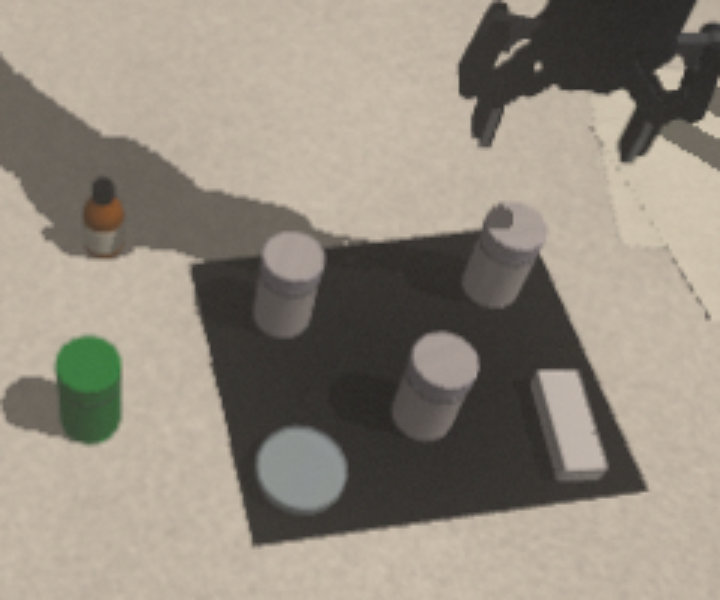

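>>> servo_tool:
  delta_pos:
    - [-0.15,0.15,-1.5]
    - [0,0,-2.1]
    - [0,0,-2.1]
    - [0,0,-2.1]
    - [0,0,-2]
    - [0,0,-1.4]
    - [0,0,-0.8]
    - [0,0,0]
    - [0,0,0]
    - [0,0,0]
  roll: [0,0,0,0,0,0,0,0,0,0]
  fingers: [0,0,0,0,0,0,0,0,0,0]

```text
time_s: 20.5
tool_pos: [0.4583, 0.3027, 0.0336]
eef_rot: [-0.686, 0.727, -0.0, 0.001]
contact_force: [0.2, -0.8, 0.5]
opening: 0.0856
```

>>> servo_tool:
  delta_pos:
    - [0,0,0]
    - [0,0,0]
    - [0,0,0]
    - [0,0,0]
    - [0,0,0]
    - [0,0,0]
    - [0,0,0]
    - [0,0,0]
    - [0,0,0]
  roll: [0,0,0,0,0,0,0,0,0]
  fingers: [60,80,100,255,255,255,255,255,255]
  newtons: 60

```text
time_s: 21.25
tool_pos: [0.4577, 0.3023, 0.0335]
eef_rot: [-0.686, 0.727, -0.0, 0.0]
contact_force: [0.0, -2.2, 6.1]
opening: 0.0425
```

>>> servo_tool:
  delta_pos:
    - [0,0,0.3]
    - [0,0,0.7]
    - [0,0,0.7]
    - [0,0,0.7]
    - [0,0,0.4]
    - [0,0,0.2]
    - [0,0,0]
    - [0,0,0]
    - [0,0,0]
    - [0,0,0]
    - [0,0,0]
  roll: [0,0,0,0,0,0,0,0,0,0,0]
  fingers: [255,255,255,255,255,255,255,255,255,255,255]
  newtons: 80

```text
time_s: 22.17
tool_pos: [0.4573, 0.3023, 0.0624]
eef_rot: [-0.686, 0.727, 0.0, -0.0]
contact_force: [-0.3, -0.6, -5.1]
opening: 0.042
```

```bash
python3 - <<'E'
from h import *
for i in range(6):
  o=get_obs();print(o["tool_pos"],o["contact_force"]); p=read_camera("scene")
cv2.imwrite("pics/i.png",cv2.resize(p["image"][100:300,280:520,::-1],None,fx=3,fy=3))
E
```

```text
[0.45734125 0.30230642 0.06242117] [-0.29020468 -0.55776542 -5.08126137]
[0.45737832 0.30233744 0.06244951] [ 0.12604079 -0.35045586 -5.08438644]
[0.45742718 0.30233726 0.06250277] [-0.12854616  0.04107304 -6.19409856]
[0.45747228 0.30235221 0.06254477] [ 0.98703759  0.05616925 -4.80546125]
[0.4574741  0.30238354 0.0626077 ] [ 0.80548432  0.56969614 -5.8836079 ]
[0.45748922 0.30238975 0.06264051] [ 0.28173853  0.37889565 -5.69495823]
```

View pics/i.png

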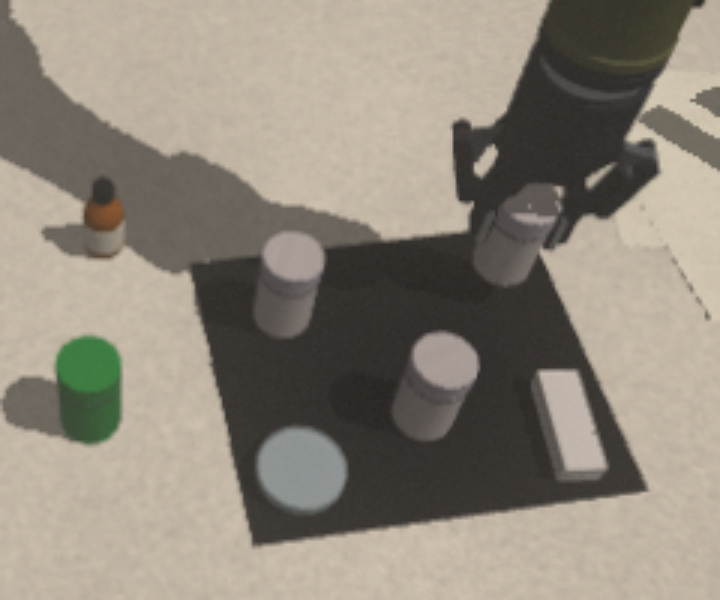

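>>> servo_tool:
  delta_pos:
    - [0,0,0.6]
    - [0,0,1.2]
    - [0,0,1.8]
    - [0,0,2]
    - [0,0,2]
    - [0,0,2]
    - [0,0,1.8]
    - [0,0,1.4]
    - [0.1,-0.5,1]
    - [0.15,-1,0.5]
    - [0.2,-1.5,0]
    - [0.3,-2,0]
    - [0.3,-2,0]
    - [0.3,-2,0]
    - [0.3,-2,0]
    - [0.3,-2,0]
    - [0.3,-2,0]
    - [0.3,-2,0]
    - [0.3,-2,0]
    - [0.3,-2,0]
  roll: [0,0,0,0,0,0,0,0,0,0,0,0,0,0,0,0,0,0,0,0]
  fingers: [255,255,255,255,255,255,255,255,255,255,255,255,255,255,255,255,255,255,255,255]

```text
time_s: 24.13
tool_pos: [0.4882, 0.0899, 0.2056]
eef_rot: [-0.686, 0.728, 0.0, -0.001]
contact_force: [-0.3, -0.7, -5.7]
opening: 0.0425
```

>>> servo_tool:
  delta_pos:
    - [0.3,-2,0]
    - [0.3,-2,0]
    - [0.3,-2,0]
    - [0.3,-2,0]
    - [0.3,-2,0]
    - [0.3,-2,0]
    - [0.3,-2,0]
    - [0.3,-2,0]
    - [0.3,-2,0]
    - [0.3,-2,0]
    - [0.3,-2,0]
    - [0.3,-2,0]
    - [0.3,-2,0]
    - [0.3,-2,0]
    - [0.3,-2,0]
    - [0.3,-2,0]
    - [0.3,-1.5,0]
    - [0,-1,0]
    - [0,0,0]
    - [0,0,0]
  roll: [0,0,0,0,0,0,0,0,0,0,0,0,0,0,0,0,0,0,0,0]
  fingers: [255,255,255,255,255,255,255,255,255,255,255,255,255,255,255,255,255,255,255,255]

```text
time_s: 25.8
tool_pos: [0.5387, -0.2527, 0.2053]
eef_rot: [-0.686, 0.728, 0.001, -0.0]
contact_force: [-0.3, 1.6, -5.0]
opening: 0.0426
```

>>> servo_tool:
  delta_pos:
    - [0.2,-0.6,0]
    - [0.2,-1,0]
    - [0.3,-1.2,0]
    - [0.2,-0.9,0]
    - [0.1,-0.5,0]
    - [0,-0.2,0]
    - [0,0,0]
    - [0,0,0]
    - [0,0,0]
    - [0,0,0]
    - [0,0,0]
    - [0,0,0]
  roll: [0,0,0,0,0,0,0,0,0,0,0,0]
  fingers: [255,255,255,255,255,255,255,255,255,255,255,255]

```text
time_s: 26.8
tool_pos: [0.5501, -0.2962, 0.2058]
eef_rot: [-0.686, 0.727, 0.0, 0.0]
contact_force: [0.6, 0.4, -5.4]
opening: 0.0425
```

```bash
python3 - <<'E'
from h import *
s=read_camera("scene");t=read_camera("top");o=get_obs();print(o["tool_pos"],o["eef_rot"],o["contact_force"],o["qd"].round(3))
cv2.imwrite("pics/j.png",s["image"][:,:,::-1])
cv2.imwrite("pics/k.png",np.hstack([cv2.resize(t["image"][100:280,300:500,::-1],(400,360)),cv2.resize(s["image"][120:250,120:280,::-1],(400,360))]))
for d in tip_of(s,"canister_1_mid"): print(d, unproj(s,d["xy"],.213))
E
```

```text
[ 0.55005657 -0.2964078   0.20576449] [-6.86333527e-01  7.27286937e-01 -2.99193177e-05 -1.39702161e-05] [ 0.54716531 -0.62952143 -5.35705048] [ 0.001 -0.    -0.    -0.001 -0.002  0.001 -0.001]
{'xy': [421.1, 229.6], 'conf': 0.77} [0.68787305 0.18992479 0.213     ]
```

View pics/j.png

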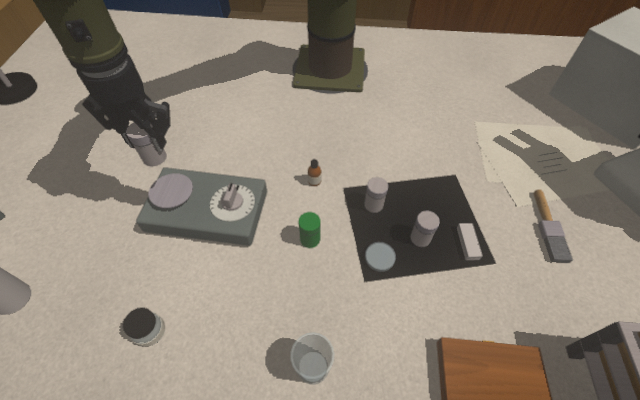

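View pics/k.png

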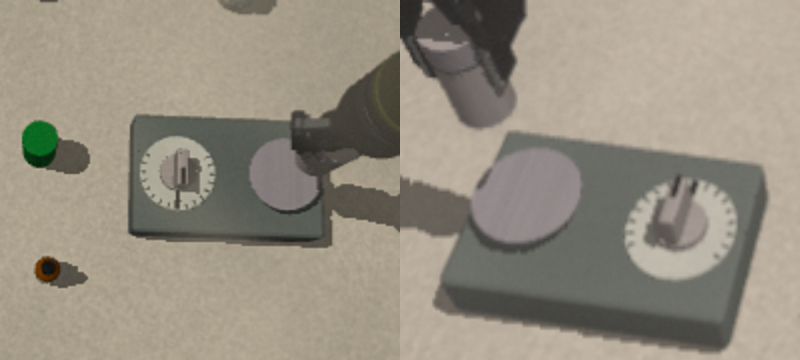

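```bash
python3 - <<'E'
from h import *
s=read_camera("scene")
im=cv2.resize(s["image"][90:230,110:260,::-1],None,fx=4,fy=4,interpolation=cv2.INTER_CUBIC)
a=np.linspace(0,2*np.pi,60)
for (c,r,z,col) in(((.550,-.2964),.0225,.1753,(0,0,255)),((.550,-.2964),.0225,.2513,(0,255,0)),((.549,-.297),.045,.075,(255,0,0))):
  P=proj(s,np.c_[c[0]+r*np.cos(a),c[1]+r*np.sin(a),0*a+z])
  cv2.polylines(im,[((P-[110,90])*4).astype(int)],True,col,1)
cv2.imwrite("pics/l.png",im)
E
```

```text
(no output)
```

View pics/l.png

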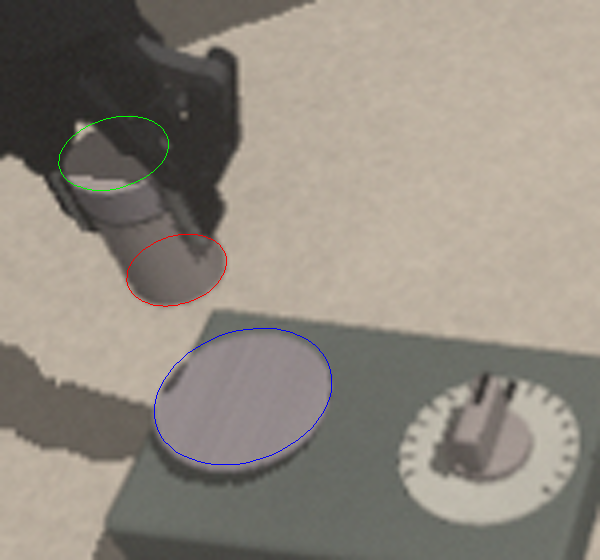

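Model and picture agree: the canister is upright, centred over the pan and 10 cm clear, and the pointer still reads zero.

```bash
python3 -c "
from workcell import *
o=get_obs();print(o['time_s'],o['contact_force'],o['opening']);print(job_done())"
```

```text
27.0 [-0.71629923 -0.56520656 -5.28864821] 0.042653789562615854
the job is handed in; nothing more can be done
None
```

The balance is zeroed, and the heaviest canister is held upright above the pan. I handed the job in at 27.0 s with it still in the gripper.

- **Knob:** I turned it back about 0.81 rad and let go. The top picture then showed the pointer on the long zero mark, and it looked unchanged in the last pictures.
- **Weighing:** I lifted each canister in turn. The one nearest the dropper pulled about 2.0 N. The one nearest the white box pulled about 1.5 N. The one at the mat's near-left corner pulled about 5.4 N, so it is the heavy one. I set the two light ones back upright on the mat.
- **Final hold:** The canister's underside is about 10 cm above the pan and within about 2 mm of its centre, by the tool reading and my measured pan position. The outlines of the canister and pan that I projected matched the scene picture.
- **Bystanders:** I touched neither the dish, the box nor the dropper bottle, and they looked unmoved in the last scene picture.

No check failed. The canister finder did not report the held canister in the last picture, only one of those on the mat. My check of the hold therefore rests on the tool pose, the projected outlines and the steady load of about 5.3 N.

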